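# Swing the yellow cover aside to open the inspection port

## Task

Two small grey terminal boxes are fixed on the bench, each with an inspection port under a flat cover that turns on one pivot screw. Swing the yellow cover sideways by its black knob until its port is completely uncovered, then let go of it. Leave the blue cover closed.

Things in the scene. Friction and masses are not known exactly. Their poses are not given: they have to be found in the camera images.
- yellow_cover (a joint): yellow cover's angle (rad) about its upright pivot screw: 0 fully closed, growing counter-clockwise seen from above, stopped at 1.57; port covered up to 0.13, fully clear from 0.68. Flat 5 mm drop-shaped plate, 22 mm wide at the pivot, 40 mm at the round end over the port. Stiff (about 1.6 N at the knob), stays where left
- yellow_knob (a point): point on the upright black post knob (15 mm thick, narrower at its foot, standing 32 mm above the cover) of the yellow cover: on the knob's axis, 8 mm below its top and 24 mm above the cover's flat top, about 70 mm above the bench. It is 50 mm from the pivot axis, right over the middle of the cover's round end
- yellow_pivot (a point): the yellow cover's pivot: on the axis of its slotted steel screw (head 4 mm high), level with the cover's flat top, 45.5 mm above the bench. The box below is a grey cast housing, 104 x 84 mm and 40 mm high on a 124 x 92 mm foot, fixed to the bench, with a round port 26 mm wide in its top
- blue_cover (a joint): angle (rad) of the blue cover on the other, otherwise identical box: 0 closed, same sense and stops as the yellow one; to be left closed. One box stands to the left, the other to the right; behind the gap between them is a fixed lever press 0.44 m high (its parts reach from x = 0.54 back, y = -0.08 to 0.07): pass in front of it

How it is judged:
By the outcome, as a careful person would: the job done as asked, in the order asked, and still so for the second after the job is handed in, with the robot touching nothing.
It also fails if it takes over 32 s, if anything falls off the work surface, if the arm or the gripper's body presses on something with over 40 N, if the wrist force passes 120 N, or if a joint passes its speed limit or range.

## Robot

A 6-joint arm with a two-finger parallel gripper is mounted at the origin on a cart in front of the work surface, level with it; the furniture and walls round the work are solid. World frame = base frame: x ahead of the robot, y to its left, z up, the work surface at z = 0. Lengths are in m, angles in degrees, forces in N, time in s.
With the tool pointing down it reaches from about 0.25 to 0.725 m from the base axis. Payload 9.7 kg.
Tool frame: the origin (TCP) lies between the finger pads; the fingertips stand 11 mm ahead of it and the grasp point (between the pads) lies 8 mm behind it; z points along the fingers, x is the direction in which the jaws open and shut, and the axes are right-handed (so a half turn about z gives the same grasp; the last joint's range is limited). The gripper opens to 85 mm and grips with 20 to 120 N. Pads are 22 mm wide; open, the fingers measure 114 mm over their backs; the gripper's body (76 mm by 85 mm) begins 54 mm behind the grasp point. The pads swing forward as they close: fully open they stand 13 mm farther back than shut.
Start: joints at [-68.984, 4.979, 10.078, 95.1, 0, 90], TCP at [0.197, -0.513, 0.242] pointing down, gripper open.
Joint ranges: [-179.16, 179.16], [-48.56, 103.87], [-65.8, 70.77], [-126.05, 130.52], [-82.76, 87.17], [-180, 180]. Speed limits (degrees/s): [127.2, 127.2, 147.25, 180, 180, 180].

## Interface

Orientations are given as [roll, pitch, yaw] about the fixed x, y, z axes, in that order (R = Rz(yaw) Ry(pitch) Rx(roll)).
In Python, from workcell import get_obs, camera, job_done gives the robot as it stands.
- The arm moves only by the tool arm_command, never from a script. Its argument "increments" is a list of rows, each a list of 2 entries, a list of its own where there are three numbers: the shift along the tool's x, y, z in units of 25 mm (1.0 is 25 mm), then the turn about the tool's z in units of 6 degrees (1.0 is 6 degrees). In form: [[[dx, dy, dz], roll], ...]. A call has 1 to 5 rows; each row is the pose to reach, as a shift and turn from the pose measured when the call began, along the tool's axes at that moment; what a row does not reach only later rows make up. A row lasts 1/10 s, in which the tool goes at most 50 mm and 8.59 degrees, less where a joint would pass 70% of its speed; a pose out of reach is approached as far as the arm can. A call with a gripper value outside its range is refused whole. "claw" is the closure, from -1 (fully open) to 1 (shut), so that 0 is half open, set as the call begins (left out, the last holds). The fingers move at their own pace and stop on an object; "force" is the grip in N (left out, the last holds). Time passes only in rows, so rows that repeat a pose let the fingers close. It gives the time, the measured TCP pose, the force and the opening at its end, in the units of the state.
- get_obs(): the state, without advancing time (a new reading comes with each control period).
- camera(name): name is "scene" or "top" or "wrist"; returns a dict with "frame" (384x512x3 uint8, red, green, blue), "range_z" (384x512 float32, m along the optical axis (not along the pixel's ray), 0 where there is no reading), "K" (3x3 intrinsics, pixels), "R" (3x3) and "t" (3): a world point X has camera coordinates R X + t; the wrist camera has in their place "hand_eye" (4x4, takes a point from camera to tool coordinates, whose origin is the TCP and whose axes are the tool frame's). Camera axes: x right, y down, z forward; pixel columns grow to the right and rows downward; lengths in m; the calibration is good to about 2 mm. A picture is of the moment at which its call begins: read the wrist's pose just before it.
- job_done(): hands the job in, once; it reports no verdict.
The state is a dict: "time": time; "q": joint angles; "qd": joint speeds; "joint_efforts": joint torques, N m; "ee_pos": TCP position; "tcp_rot": TCP orientation; "wrist_force": force on the tool from outside, world axes, zero at the start; "torque": the same for the moment, N m; "opening": finger opening in m.
Only numpy, scipy, OpenCV 4.12 (cv2) and the standard library are available. Lean on these libraries where they do the work, as an engineer would, in place of code of your own. Each camera call takes 0.05 s, during which the arm holds its last target.

## Working session

There is one attempt and no reset: what is moved stays moved. The work goes in short steps, Python scripts to look and compute and a tool call to move; the robot and the scene stay as the last step left them, time stands still between calls to the robot, and variables do not carry over. Pictures are saved under pics/ and viewed, and the job is handed in when it is done.

Besides the shell and the picture viewer there is one more tool, called after "Emit:" as name(argument=value, ...) on one line, values as JSON. arm_command: Moves the arm, as the interface text tells. Its arguments: {"type":"object","properties":{"increments":{"type":"array"},"claw":{"type":"number"},"force":{"type":"number"}},"required":["increments"]}

```bash
mkdir -p pics; python3 - <<'E'
from workcell import get_obs,camera
import cv2,numpy as np
o=get_obs();print({k:np.round(v,3).tolist() for k,v in o.items()})
for n in("scene","top"):
    c=camera(n);np.savez(n+".npz",**c);cv2.imwrite(f"pics/{n}1.png",c["frame"][:,:,::-1])
E
```

```text
{'time': 0.0, 'q': [-68.985, 5.012, 10.032, 95.1, -0.001, 89.999], 'qd': [0.083, -0.025, -0.038, -0.062, -0.089, -0.074], 'joint_efforts': [0.001, -52.038, 46.481, 0.016, 0.0, -0.0], 'ee_pos': [0.197, -0.513, 0.242], 'tcp_rot': [179.999, 0.08, -68.984], 'wrist_force': [-0.199, -0.563, -0.774], 'torque': [0.028, 0.018, 0.002], 'opening': 0.085}
```

View pics/scene1.png

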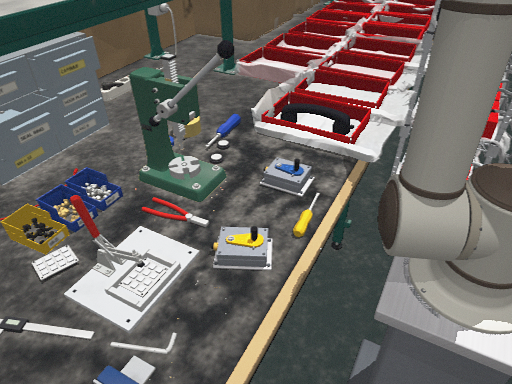

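View pics/top1.png

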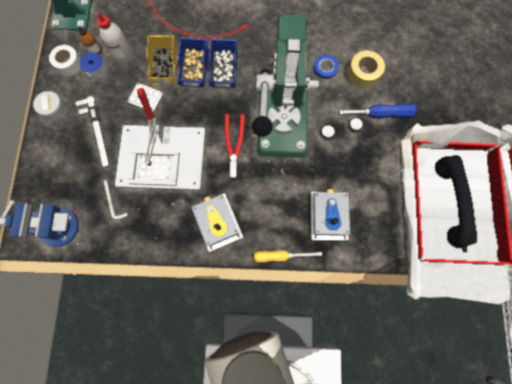

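The yellow box is at about (217,222) in the top view, on the robot's left. The blue box is at about (331,216). Next I'll measure the cover by its colour mask and depth.

```bash
cat > h.py <<'E'
import cv2,numpy as np
def pts(c):
    K,R,t=c["K"],c["R"],c["t"];v,u=np.mgrid[:384,:512];z=c["range_z"]
    P=np.stack([(u-K[0,2])/K[0,0]*z,(v-K[1,2])/K[1,1]*z,z],-1)
    return (P-t)@R
def ray(c,u,v,h):
    K,R,t=c["K"],c["R"],c["t"];d=R.T@np.linalg.inv(K)@[u,v,1];o=-R.T@t
    return o+d*(h-o[2])/d[2]
E
python3 - <<'E'
from h import *
for n,(u0,u1,v0,v1) in {"top":(185,250,180,255),"scene":(200,285,215,280)}.items():
    c=np.load(n+".npz");P=pts(c);hsv=cv2.cvtColor(c["frame"],cv2.COLOR_RGB2HSV)
    y=(hsv[...,0]>18)&(hsv[...,0]<35)&(hsv[...,1]>130)&(hsv[...,2]>90)
    b=hsv[...,2]<45
    w=np.zeros_like(y);w[v0:v1,u0:u1]=1
    m=y&w;vv,uu=np.nonzero(m);print(n,m.sum(),uu.min(),uu.max(),vv.min(),vv.max(),"cam",-c["R"].T@c["t"])
    q=P[m];print(np.percentile(q,[2,50,98],axis=0).round(3))
    kn=b&w&(P[...,2]>.052)&(P[...,2]<.09);vv,uu=np.nonzero(kn);print("knob px",len(uu),uu.mean() if len(uu) else 0,vv.mean() if len(uu) else 0)
    if len(uu):print(np.percentile(P[kn],[5,50,95],axis=0).round(3))
    cv2.imwrite(f"pics/{n}z.png",cv2.resize(c["frame"][v0:v1,u0:u1,::-1],None,fx=8,fy=7,interpolation=cv2.INTER_CUBIC))
E
```

```text
top 276 204 225 197 235 cam [0.30071497 0.03339577 0.90914112]
[[0.403 0.125 0.026]
 [0.432 0.147 0.045]
 [0.499 0.179 0.078]]
knob px 0 0 0
scene 363 213 263 233 249 cam [0.1379293  0.64512359 0.62964179]
[[0.402 0.126 0.026]
 [0.435 0.153 0.048]
 [0.495 0.183 0.057]]
knob px 49 253.91836734693877 234.18367346938774
[[0.412 0.142 0.056]
 [0.416 0.147 0.067]
 [0.42  0.149 0.079]]
```

View pics/topz.png

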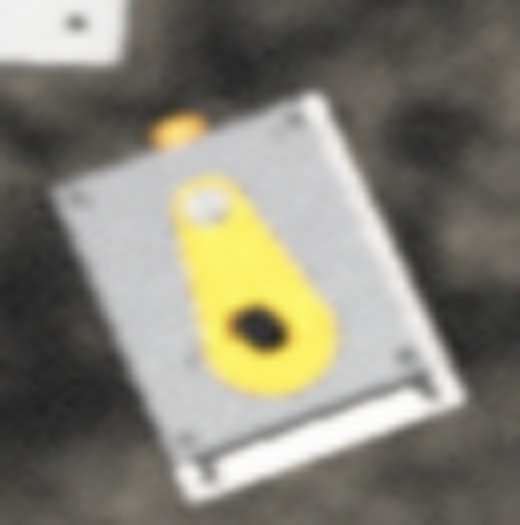

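View pics/scenez.png

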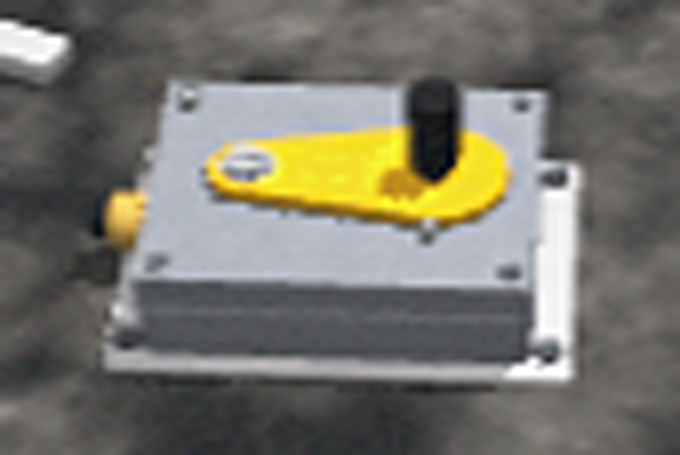

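```bash
python3 - <<'E'
from h import *
T=np.load("top.npz");S=np.load("scene.npz")
print("pivot",ray(T,185+207/8-.5,180+207/7-.5,.0495),ray(S,200+247/8-.5,215+160/7-.5,.0495))
print("knob",ray(T,185+262/8-.5,180+328/7-.5,.07),ray(S,200+433/8-.5,215+92/7-.5,.078),ray(S,200+433/8-.5,215+130/7-.5,.064))
print("disc",ray(T,185+270/8-.5,180+330/7-.5,.0455))
# box edge
for a,b in((55,185),(315,95),(465,400),(190,500)):print(ray(T,185+a/8-.5,180+b/7-.5,.02)[:2])
E
```

```text
pivot [0.46496606 0.16245439 0.0495    ] [0.46479984 0.16180581 0.0495    ]
knob [0.42031343 0.14034392 0.07      ] [0.42071825 0.13844538 0.078     ] [0.41999715 0.14007333 0.064     ]
disc [0.42319741 0.14100378 0.0455    ]
[0.47692967 0.21535896]
[0.5132942 0.1354183]
[0.40410256 0.08228488]
[0.36610254 0.16480409]
```

Both views agree: the pivot is at (0.465, 0.162) and the knob at (0.420, 0.140). They are 49.8 mm apart, against 50 mm given. Counter-clockwise moves the knob toward +x and -y. I'll move above the knob first, staying high and in front of the press.

Emit:
arm_command(increments=[[[-1.5, -1.25, 0], 0], [[-3.0, -2.5, 0], 0], [[-4.5, -3.75, 0], 0], [[-6, -5, 0], 0], [[-7.5, -6.25, 0], 0]], claw=0.2, force=20)

```text
time: 0.6
ee_pos: [0.2758, -0.2804, 0.2415]
tcp_rot: [-180.0, 0.1, -69.0]
wrist_force: [1.6, 0.6, 0.1]
opening: 0.0344
```

```bash
cat >> h.py <<'E'
from scipy.spatial.transform import Rotation as Ro
def inc(p,yaw):
    from workcell import get_obs
    o=get_obs();R=Ro.from_euler("xyz",o["tcp_rot"],degrees=True).as_matrix()
    d=R.T@(np.array(p)-o["ee_pos"])/.025
    r=-((yaw-o["tcp_rot"][2]+180)%360-180)/6
    return d.round(2),round(r,2)
def st():
    from workcell import get_obs
    o=get_obs();print({k:np.round(o[k],4).tolist() for k in("time","q","ee_pos","tcp_rot","wrist_force","opening")})
E
python3 -c "
from h import *
st();print(inc([.42,.14,.2],-55))"
```

```text
{'time': 0.6, 'q': [-45.4983, -16.2046, -9.4999, 96.7799, 0.0351, 113.5316], 'ee_pos': [0.2758, -0.2804, 0.2415], 'tcp_rot': [-179.9978, 0.083, -69.03], 'wrist_force': [1.5917, 0.5937, 0.1364], 'opening': 0.0344}
(array([-13.63, -11.4 ,   1.68]), np.float64(-2.34))
```

Emit:
arm_command(increments=[[[-1.5, -1.25, 0], -0.2], [[-3.0, -2.5, 0], -0.4], [[-4.5, -3.75, 0], -0.6], [[-6, -5, 0], -0.8], [[-7.5, -6.25, 0], -1]])

```text
time: 1.1
ee_pos: [0.3545, -0.0474, 0.2419]
tcp_rot: [-180.0, 0.1, -63.0]
wrist_force: [1.6, -1.0, 0.3]
opening: 0.0343
```

```bash
python3 -c "
from h import *
st();print(inc([.42,.14,.16],-55))"
```

```text
{'time': 1.1, 'q': [-7.6654, -21.0657, -13.0455, 98.0186, 0.0678, 145.3228], 'ee_pos': [0.3545, -0.0474, 0.2419], 'tcp_rot': [-179.96, 0.0548, -62.9882], 'wrist_force': [1.5878, -0.989, 0.3224], 'opening': 0.0343}
(array([-5.49, -5.73,  3.28]), np.float64(-1.33))
```

Emit:
arm_command(increments=[[[-1.3, -1.4, 0.4], -0.3], [[-2.7, -2.8, 0.9], -0.6], [[-4.1, -4.2, 1.6], -1.0], [[-5.5, -5.7, 2.4], -1.3], [[-5.5, -5.7, 3.2], -1.3]])

```text
time: 1.6
ee_pos: [0.4198, 0.1437, 0.1611]
tcp_rot: [-179.9, 0.1, -54.9]
wrist_force: [-0.7, -0.4, -0.8]
opening: 0.034
```

```bash
python3 - <<'E'
from h import *
from workcell import camera,get_obs
st();print(inc([.42,.14,.063],-55))
o=get_obs();c=camera("wrist");np.savez("w.npz",p=o["ee_pos"],r=o["tcp_rot"],**c)
cv2.imwrite("pics/w1.png",c["frame"][:,:,::-1]);print(c["hand_eye"].round(3))
E
```

```text
{'time': 1.6, 'q': [18.8395, -10.5288, -13.8075, 86.6541, 0.1012, 163.7382], 'ee_pos': [0.4198, 0.1437, 0.1611], 'tcp_rot': [-179.9073, 0.0783, -54.8986], 'wrist_force': [-0.6525, -0.3904, -0.7518], 'opening': 0.034}
(array([0.13, 0.09, 3.92]), np.float64(0.02))
[[ 1.     0.     0.     0.001]
 [-0.     0.96   0.281 -0.072]
 [ 0.    -0.281  0.96  -0.131]
 [ 0.     0.     0.     1.   ]]
```

View pics/w1.png

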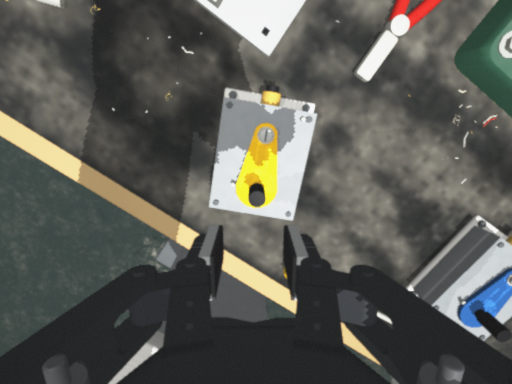

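The wrist view shows the yellow knob's top at about (256,198), with its foot above it at about (257,188), and the pivot at (266,134). I'll cross-check these against the earlier points.

```bash
python3 - <<'E'
from h import *
w=np.load("w.npz");R=Ro.from_euler("xyz",w["r"],degrees=True).as_matrix();H=w["hand_eye"];K=w["K"]
def wr(u,v,h):
    d=R@H[:3,:3]@np.linalg.inv(K)@[u,v,1];o=R@H[:3,3]+w["p"];return (o+d*(h-o[2])/d[2]).round(4)
g=w["frame"].max(-1)[175:215,240:275];m=g<60
vv,uu=np.nonzero(m);print(uu.min()+240,uu.max()+240,vv.min()+175,vv.max()+175)
print(wr(266,134,.0495),wr(256.5,199,.0775),wr(257,196,.07))
E
```

```text
250 262 184 193
[0.4692 0.1629 0.0495] [0.423  0.1407 0.0775] [0.4235 0.1404 0.07  ]
```

The wrist view agrees to within about 3 mm. I'll centre on the knob and go down, open around it.

Emit:
arm_command(increments=[[[0.13, 0.08, 1.0], 0], [[0.13, 0.08, 2.0], 0], [[0.13, 0.08, 3.0], 0], [[0.13, 0.08, 3.9], 0], [[0.13, 0.08, 3.9], 0]])

```text
time: 2.15
ee_pos: [0.4168, 0.1377, 0.0576]
tcp_rot: [179.6, 0.2, -55.0]
wrist_force: [-0.4, 1.0, 0.6]
opening: 0.0341
```

```bash
python3 - <<'E'
from h import *
from workcell import camera
st()
c=camera("scene");cv2.imwrite("pics/s2.png",cv2.resize(c["frame"][190:290,190:310,::-1],None,fx=6,fy=6))
E
```

```text
{'time': 2.15, 'q': [18.2321, -9.3598, -24.2696, 75.5447, 0.0822, 163.24], 'ee_pos': [0.4168, 0.1377, 0.0576], 'tcp_rot': [179.5885, 0.2098, -55.009], 'wrist_force': [-0.4481, 1.0344, 0.5839], 'opening': 0.0341}
```

View pics/s2.png

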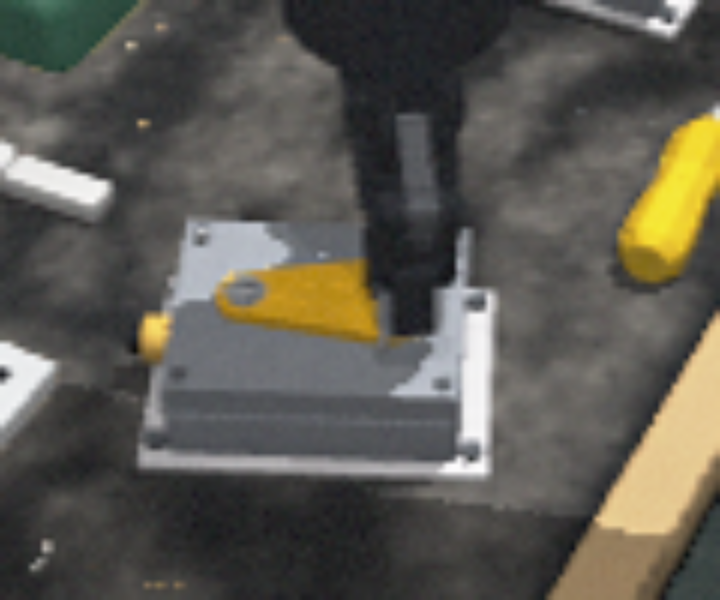

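The fingers straddle the knob without contact, since the force is about 1 N. The TCP sits slightly low, so I'll raise it about 5 mm, re-centre, and narrow the jaws around the knob.

```bash
python3 -c "
from h import *
print(inc([.421,.14,.063],-55))"
```

```text
(array([ 0.02, -0.16, -0.15]), np.float64(-0.0))
```

Emit:
arm_command(increments=[[[0.0, -0.16, -0.18], 0], [[0.0, -0.16, -0.18], 0], [[0.0, -0.16, -0.18], 0]], claw=0.42)

```text
time: 2.5
ee_pos: [0.4213, 0.1404, 0.065]
tcp_rot: [179.8, 0.2, -55.0]
wrist_force: [0.1, 0.2, -1.4]
opening: 0.0251
```

```bash
cat >> h.py <<'E'
def arc(angs,z=.063,r=.05):
    for a in angs:
        t=np.radians(206+a);print(a,*inc([.4655+r*np.cos(t),.162+r*np.sin(t),z],-55+.85*a))
E
python3 -c "
from h import *
st();arc([6,12,18,24,30])"
```

```text
{'time': 2.5, 'q': [18.3828, -9.0035, -23.1361, 76.1462, 0.083, 163.3899], 'ee_pos': [0.4213, 0.1404, 0.065], 'tcp_rot': [179.7566, 0.1592, -55.0076], 'wrist_force': [0.1215, 0.1992, -1.3866], 'opening': 0.0251}
6 [0.2  0.06 0.08] -0.85
12 [0.41 0.06 0.08] -1.7
18 [0.62 0.03 0.08] -2.55
24 [ 0.82 -0.01  0.08] -3.4
30 [ 1.02 -0.07  0.08] -4.25
```

Emit:
arm_command(increments=[[[0.2, 0.06, 0.05], -0.85], [[0.41, 0.06, 0.05], -1.7], [[0.62, 0.03, 0.05], -2.55], [[0.82, -0.01, 0.05], -3.4], [[1.02, -0.07, 0.05], -4.25]])

```text
time: 3.0
ee_pos: [0.4373, 0.1205, 0.0642]
tcp_rot: [179.9, 0.3, -29.3]
wrist_force: [-2.1, 0.4, 2.6]
opening: 0.0247
```

```bash
python3 -c "
from h import *
st();arc([36,42,48,54,60])"
```

```text
{'time': 3.0, 'q': [15.3506, -7.6278, -22.0135, 75.9084, 0.0932, 134.6379], 'ee_pos': [0.4373, 0.1205, 0.0642], 'tcp_rot': [179.8597, 0.2747, -29.2879], 'wrist_force': [-2.0985, 0.3612, 2.6045], 'opening': 0.0247}
36 [ 0.22 -0.    0.05] -0.81
42 [ 0.43 -0.02  0.04] -1.66
48 [ 0.63 -0.05  0.04] -2.51
54 [ 0.83 -0.11  0.04] -3.36
60 [ 1.03 -0.19  0.04] -4.21
```

The wrist force is about 2 N, which is what pushing the stiff cover should give. I'll continue round the arc.

Emit:
arm_command(increments=[[[0.22, 0, 0.03], -0.8], [[0.43, -0.02, 0.03], -1.65], [[0.63, -0.05, 0.03], -2.5], [[0.83, -0.11, 0.03], -3.35], [[1.03, -0.19, 0.03], -4.2]])

```text
time: 3.5
ee_pos: [0.4618, 0.1117, 0.0636]
tcp_rot: [180.0, 0.4, -3.9]
wrist_force: [-2.6, -1.9, 1.9]
opening: 0.0249
```

```bash
python3 - <<'E'
from h import *
from workcell import camera
st();arc([64,68])
c=camera("scene");cv2.imwrite("pics/s3.png",cv2.resize(c["frame"][190:290,190:310,::-1],None,fx=6,fy=6))
E
```

```text
{'time': 3.5, 'q': [13.5636, -4.5359, -19.259, 75.6324, 0.0669, 107.4436], 'ee_pos': [0.4618, 0.1117, 0.0636], 'tcp_rot': [179.9573, 0.3591, -3.8804], 'wrist_force': [-2.5676, -1.8967, 1.9151], 'opening': 0.0249}
64 [ 0.15 -0.02  0.02] -0.55
68 [ 0.29 -0.03  0.02] -1.11
```

View pics/s3.png

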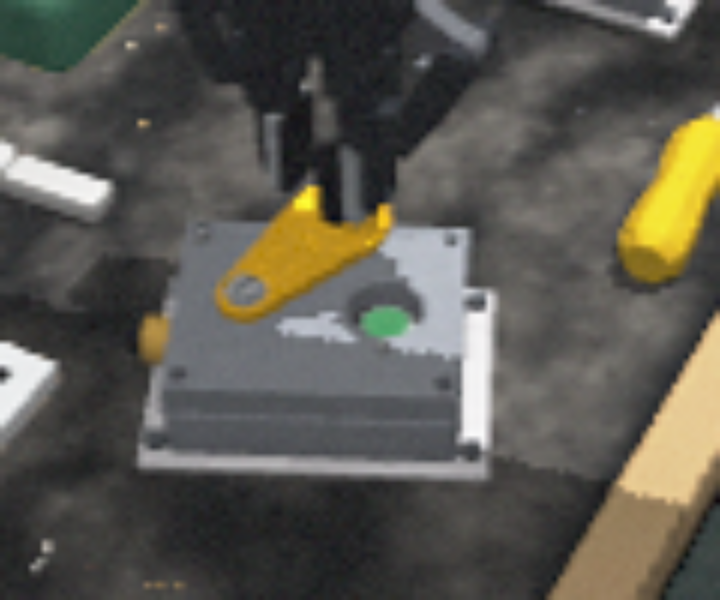

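The port shows completely, with its green bottom at crop (385,315). I'll add a little margin, then back off to the centre, open a little and lift clear.

Emit:
arm_command(increments=[[[0.15, -0.02, 0.0], -0.5], [[0.29, -0.03, 0.0], -1.0], [[0.29, -0.03, 0.0], -1.0]])

```text
time: 3.85
ee_pos: [0.4698, 0.112, 0.0636]
tcp_rot: [180.0, 0.3, 2.4]
wrist_force: [-0.5, 0.3, 0.7]
opening: 0.0249
```

Emit:
arm_command(increments=[[[-0.18, 0, 0], 0], [[-0.18, 0, 0], 0], [[-0.18, 0, 0], 0]], claw=0.3)

```text
time: 4.15
ee_pos: [0.4653, 0.1119, 0.0639]
tcp_rot: [-180.0, 0.3, 2.3]
wrist_force: [0.3, -0.5, 0.7]
opening: 0.03
```

```bash
python3 -c "
from h import *
st()"
```

```text
{'time': 4.15, 'q': [13.4925, -4.1361, -18.8429, 75.5862, 0.0604, 101.1768], 'ee_pos': [0.4653, 0.1119, 0.0639], 'tcp_rot': [-179.9975, 0.2991, 2.3155], 'wrist_force': [0.3154, -0.4874, 0.7452], 'opening': 0.03}
```

No load on the wrist. Lifting straight up.

Emit:
arm_command(increments=[[[0, 0, -0.8], 0], [[0, 0, -1.8], 0], [[0, 0, -3.0], 0], [[0, 0, -4.2], 0], [[0, 0, -5.0], 0]])

```text
time: 4.65
ee_pos: [0.4663, 0.1121, 0.1913]
tcp_rot: [-180.0, 0.2, 2.3]
wrist_force: [0.6, -0.6, 0.1]
opening: 0.03
```

Emit:
arm_command(increments=[[[-0.5, 0.5, -0.5], 0], [[-1.5, 1.0, -1], 0], [[-2.5, 2.0, -1], 0], [[-3.0, 3.0, -1], 0], [[-3.0, 3.0, -1], 0]])

```text
time: 5.15
ee_pos: [0.3933, 0.0325, 0.2172]
tcp_rot: [-180.0, 0.1, 2.1]
wrist_force: [-0.4, 0.8, -0.1]
opening: 0.03
```

```bash
python3 - <<'E'
from h import *
from workcell import camera
st()
c=camera("scene");cv2.imwrite("pics/s4.png",cv2.resize(c["frame"][140:290,190:330,::-1],None,fx=4,fy=4))
d=camera("top");cv2.imwrite("pics/t4.png",cv2.resize(d["frame"][170:260,180:370,::-1],None,fx=4,fy=4))
P=pts(c);hsv=cv2.cvtColor(c["frame"],cv2.COLOR_RGB2HSV)
kn=(hsv[...,2]<60)&(P[...,2]>.055)&(P[...,2]<.08)&(P[...,0]>.38)&(P[...,0]<.52)&(P[...,1]>.08)&(P[...,1]<.2)
if kn.any():
    k=np.median(P[kn],0);a=np.degrees(np.arctan2(k[1]-.162,k[0]-.4655))%360-206;print(k,a,np.radians(a))
E
```

```text
{'time': 5.15, 'q': [4.7175, -16.5558, -12.4875, 94.144, 0.0138, 92.5839], 'ee_pos': [0.3933, 0.0325, 0.2172], 'tcp_rot': [-179.9896, 0.0762, 2.1336], 'wrist_force': [-0.4331, 0.8111, -0.1217], 'opening': 0.03}
[0.45962731 0.11736418 0.07172916] 56.50470866218109 0.9861932090352203
```

View pics/s4.png

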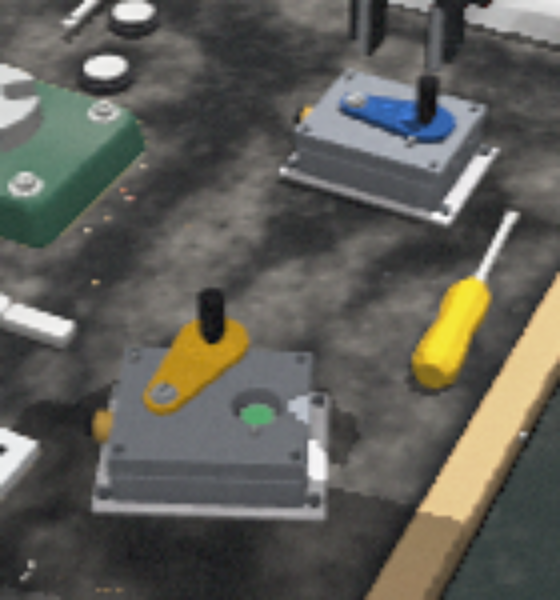

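View pics/t4.png

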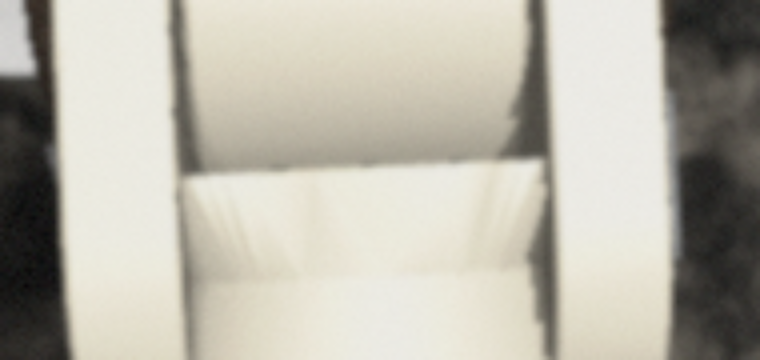

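The port is fully open, with the green bottom at crop (258,412). The yellow cover stands at about 1.0 rad, the blue cover is still closed, and the gripper is clear of everything. The arm hides the boxes in the top view, so that picture adds nothing.

```bash
python3 -c "
from workcell import job_done
print(job_done())"
```

```text
the job is handed in; nothing more can be done
None
```

The yellow cover is swung open and its port is fully uncovered. I've handed the job in, at about 5.2 s on the robot's clock. I straddled the black knob with the jaws left a little wider than it, swung it counter-clockwise, then backed off, opened and lifted away.

**Last checks:**
- **Yellow cover:** in the scene camera's last picture the whole port is visible. The cover's angle measured about 0.99 rad from the knob's position; the port is clear from 0.68.
- **Blue cover:** it looks closed in the scene picture; I did not measure its angle, and nothing touched it.
- **Forces:** the readings I took stayed at about 4 N or less at the wrist. At the end the gripper was about 0.2 m up and touching nothing.

**Checks that disagreed or failed:**
- **Positions:** the wrist camera placed the knob and pivot about 3 to 4 mm from the other two views, within the play I had left in the jaws.
- **Top camera:** the arm blocked its final view, so the end state was confirmed from the scene camera only.

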